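# Stand the gas cylinder up against the till plinth

## Task

A gas cylinder for the sparkling-water machine is lying on the bakery counter. Slide it along the counter until its flat foot is butted squarely against the front of the till plinth, then raise its capped end until it stands upright, keeping the foot down on the counter and against the plinth all the way up and never letting it drop. Leave it standing on its own close in front of the plinth, and do not disturb the other cylinder, the biscuit jar or the pastry tray.

Things in the scene. Friction and masses are not known exactly. Their poses are not given: they have to be found in the camera images.
- cylinder: The lying gas cylinder, 60 mm diameter, 300 mm long with cap, 0.55 to 0.95 kg, aluminium with a green band; can roll. Straight for 228 mm from the flat foot, then a grey shoulder narrowing to a 26 mm neck. Origin: centre of the foot, 30 mm above the counter while it lies, at counter height once it stands. x axis: along the cylinder from foot to cap (up once it stands).
- cap (a point): Middle of the blue ribbed screw cap, on the cylinder's axis 280 mm from the foot. The cap is 36 mm in diameter, 40 mm long (260 to 300 mm from the foot), rigidly fixed, and may be gripped; pinched lightly, it turns between the fingers as the cylinder tips. Centre of mass about 125 mm from the foot.
- plinth_face (a point): Bottom edge of the plinth's front face, middle of its length, at counter height. The face is flat, upright, 480 mm long and 100 mm high. x axis: level, square to the face, pointing into the plinth (the counter in front has negative x). y axis: level, along the face. z up.
- plinth: The till plinth: fixed block, 480 mm long (y), 160 mm deep (x), 100 mm high, pale laminate with black stone top. It carries a receipt printer, a card reader and, near its +y end, a stack of paper cups up to 255 mm above the counter. Origin: centre of its underside. Same axes as plinth_face: front face towards -x.
- spare: Bystander: another cylinder of the same size, already standing upright (loose) in front of the plinth near one of its ends. Origin: centre of its foot; x axis straight up.
- jar: Bystander: loose white ceramic biscuit jar with cork lid, 100 mm in diameter, 158 mm high, in front of the plinth near the other end. Origin: centre of its underside; z up.
- tray: Bystander: loose steel tray of croissants, 300 mm by 210 mm, about 45 mm high, on the counter to the robot's right. Origin: centre of its underside; y axis along its length; z up.

How it is judged:
On the way:
1. the cylinder, still lying, has its foot butted squarely against the front of the plinth (foot centre within 15 mm of the face, cylinder within 0.3 rad of square to it) (x of cylinder in the frame of plinth_face above -0.015 m and angle between cylinder's own x axis and vertical above 1.35 rad and angle between the x axis of cylinder and the x axis of plinth_face, either way round below 0.3 rad and y of cylinder in the frame of plinth_face between -0.21 and 0.21 m), for 0.1 s.
At the end, for the whole second after the job is handed in: The cylinder stands on its foot on the counter, upright within 0.05 rad, at rest, in front of the plinth with its side no more than 25 mm from the face (foot centre 20 to 55 mm in front of it and within 210 mm of the middle of its length) (angle between cylinder's own x axis and vertical below 0.05 rad and height (world z) of cylinder below 0.006 m and x of cylinder in the frame of plinth_face between -0.055 and -0.02 m and y of cylinder in the frame of plinth_face between -0.21 and 0.21 m and linear speed of cylinder below 0.02 m/s); the robot touches nothing.
It fails at once if the foot is lifted about 20 mm or more off the counter (foot centre above 50 mm, or above 35 mm once the cylinder is within 0.6 rad of upright) (height (world z) of cylinder above 0.05 m or (angle between cylinder's own x axis and vertical below 0.6 rad and height (world z) of cylinder above 0.035 m)).
It fails at once if the cylinder is raised (more than about 0.47 rad from level) with its foot centre more than 70 mm in front of the plinth (angle between cylinder's own x axis and vertical below 1.1 rad and x of cylinder in the frame of plinth_face below -0.07 m).
It fails at once if the raised cylinder is let drop (turns faster than 5 rad/s while raised) (angular speed of cylinder above 5 rad/s and angle between cylinder's own x axis and vertical between 0.1 and 1.45 rad).
It fails at once if the other cylinder, the jar or the tray is pushed more than 20 mm or tipped (distance of any of spare, jar, tray from where it was at the start of the episode above 0.02 m or angle between spare's own x axis and vertical above 0.2 rad or angle between jar's own z axis and vertical above 0.2 rad or angle between tray's own z axis and vertical above 0.15 rad).
It also fails if it takes over 48 s, if anything falls off the work surface, if the arm or the gripper's body presses on something with over 40 N, if the wrist force passes 120 N, or if a joint passes its speed limit or range.

## Robot

A 7-joint arm with a two-finger parallel gripper is mounted at the origin on the work surface. World frame = base frame: x ahead of the robot, y to its left, z up, the work surface at z = 0. Lengths are in m, angles in rad, forces in N, time in s.
With the tool pointing down it reaches from about 0.375 to 0.925 m from the base axis. Payload 3.1 kg.
Tool frame: the origin (TCP) lies midway between the tips of the shut fingers; the grasp point (between the pads) lies 19 mm behind it; z points along the fingers, y is the line along which they close (so a half turn about z gives the same grasp; the last joint's range is limited). The gripper opens to 85 mm and grips with 20 to 120 N. Pads are 22 mm wide; open, the fingers measure 114 mm over their backs; the gripper's body (76 mm by 85 mm) begins 54 mm behind the grasp point. The pads swing forward as they close: fully open they stand 13 mm farther back than shut.
Start: joints at [-1.228, 0.383, 0.044, 1.598, -0.018, 1.161, -0.05], TCP at [0.277, 0.588, 0.231] pointing down, gripper open.
Joint ranges: [-2.61, 2.61], [-0.41, 2.15], [-1.48, 1.57], [0, 2.5], [-1.57, 4.71], [0.05, 1.97], [-2.85, 2.85]. Speed limits (rad/s): [2.79, 2.79, 3.14, 3.14, 3.14, 3.14, 3.14].

## Interface

Orientations are given as a 3x3 rotation matrix whose columns are the frame's x, y, z axes.
In Python, from workcell import * gives the robot as it stands. Calls block until the motion is done:
- goto(position, orientation): joint-space move of the TCP to a pose.
- move_linear(position, velocity=0.15, rotation=None): straight line of the TCP; rotation=None keeps the orientation; velocity is the mean speed in m/s.
- goto_joints(angles): joint-space move.
- gripper_open() and clamp(): open the fingers fully, or close them until they stop; the grip force is fixed at half the most.
- sleep(seconds).
- inverse_kinematics(position, orientation): joint angles nearest the present ones, or None.
- get_image(name): name is "scene" or "top"; returns the picture (384x512x3 uint8, red, green, blue); there is no depth.
- camera_params(name): a dict with "fovy" (degrees; the focal length in pixels is half the picture's height over the tangent of half this angle, whatever the lens; pixels are square), "cx", "cy" (the principal point, pixels), "k1" (the pictures are not rectified: a ray, as slopes to the right and down, at radius r is drawn at 1 + k1 r^2 times it, then the intrinsics apply), "R" (3x3) and "t" (3): a world point X has camera coordinates R X + t. Camera axes: x right, y down, z forward; pixel columns grow to the right and rows downward; lengths in m; the calibration is good to about 2 mm. A picture is of the moment at which its call begins. camera_params takes no time and is no camera call.
A pose or a line that the arm cannot do raises PlanningError and nothing moves.
- close_job(): hands the job in; it is judged then, once.
Readings, each from a call of its own:
- get_time(): time.
- get_joints(): joint angles.
- get_qd(): joint speeds.
- get_tau(): joint torques, N m.
- get_tool_pos(): TCP position.
- get_tool_rot(): TCP orientation.
- get_ft_force(): force on the tool from outside, world axes, zero at the start.
- get_moment(): the same for the moment, N m.
- get_opening(): opening from 0.0 (shut) to 1.0 (fully open).
- get_grip_force(): force on a finger pad.
Only numpy, scipy, OpenCV 4.12 (cv2) and the standard library are available. Lean on these libraries where they do the work, as an engineer would, in place of code of your own. Each camera call takes 0.05 s, during which the arm holds its last target. There are 200 camera calls.

## Working session

There is one attempt and no reset: what is moved stays moved. The work goes in short steps, each a Python script; the robot and the scene stay as the last script left them, time stands still between calls to the robot, and variables do not carry over. Pictures are saved under pics/ and viewed, at most 11 in all, crops included, and the job is handed in when it is done.

```bash
mkdir -p pics
python3 - <<'E'
from workcell import *
import cv2
for n in("scene","top"):
    cv2.imwrite(f"pics/{n}0.png",get_image(n)[:,:,::-1]); print(n,camera_params(n))
print(get_time(),get_tool_rot(),get_tool_pos())
E
```

```text
scene {'fovy': 54.26351208932557, 'cx': 262.12227560778695, 'cy': 193.05387426658504, 'k1': -0.030428490493387236, 'R': array([[-0.14053869,  0.9900739 , -0.00159522],
       [ 0.73834824,  0.10373312, -0.66639426],
       [-0.65961409, -0.094832  , -0.74559784]]), 't': array([ 0.14884245, -0.36042794,  1.34573859])}
top {'fovy': 51.19656635030298, 'cx': 254.65161003660631, 'cy': 194.25281333926753, 'k1': 0.0106597264227566, 'R': array([[-2.88291174e-02, -9.99574106e-01, -4.52635755e-03],
       [-9.86825818e-01,  2.91820373e-02, -1.59132691e-01],
       [ 1.59197006e-01, -1.20928544e-04, -9.87246828e-01]]), 't': array([-0.04123581,  0.54390364,  1.2326256 ])}
0.1 [[-9.04449030e-01  4.26580700e-01 -9.26753146e-04]
 [ 4.26581688e-01  9.04446212e-01 -2.26126193e-03]
 [-1.26412327e-04 -2.44053208e-03 -9.99997014e-01]] [0.27696198 0.58707962 0.22997422]
```

View pics/top0.png

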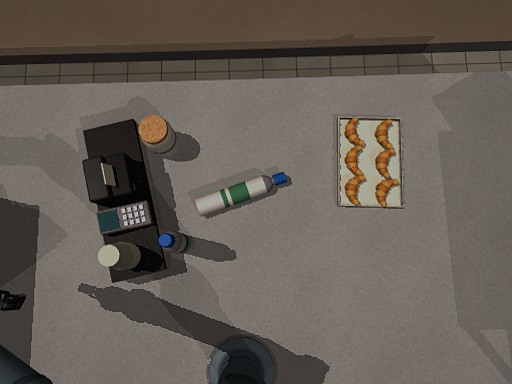

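View pics/scene0.png

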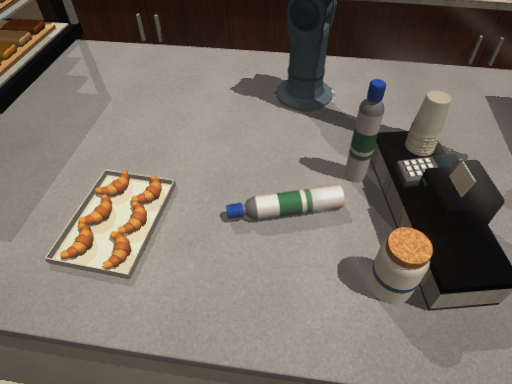

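The cylinder lies with its foot near (200,207) and cap at (283,178) in the top view. The plinth's top front edge runs (137,120)→(165,268), with the jar at the far end and the spare at (172,241) at the near end.

```bash
cat > h.py <<'E'
import numpy as np, cv2
from workcell import *
def ray(n,uv):
    p=camera_params(n); f=192/np.tan(np.radians(p["fovy"])/2)
    d=(np.array(uv,float)-[p["cx"],p["cy"]])/f; s=d.copy()
    for _ in range(20): s=d/(1+p["k1"]*(s@s))
    R=np.array(p["R"]); return -R.T@np.array(p["t"]), R.T@np.array([*s,1])
def onz(n,uv,z):
    o,d=ray(n,uv); return o+d*(z-o[2])/d[2]
def hsv(im): return cv2.cvtColor(im,cv2.COLOR_RGB2HSV)
def blobs(im,lo,hi,amin=20):
    m=cv2.inRange(hsv(im),np.array(lo),np.array(hi))
    k,l,s,c=cv2.connectedComponentsWithStats(m)
    return [(c[i],s[i]) for i in range(1,k) if s[i][4]>=amin]
E
python3 - <<'E'
from h import *
np.set_printoptions(precision=4,suppress=True)
for n in("top","scene"):
    im=cv2.imread(f"pics/{n}0.png")[:,:,::-1].copy()
    for nm,lo,hi in(("blue",(105,120,60),(130,255,255)),("green",(60,80,30),(88,255,255))):
        for c,s in blobs(im,lo,hi): print(n,nm,c,s,onz(n,c,.03)[:2])
# plinth top edges in top view: dark mask on top
im=cv2.imread("pics/top0.png")[:,:,::-1].copy()
for uv in((137,120),(165,268),(84,130),(111,282)): print("plinth",onz("top",uv,.1))
for uv in((440,309),(377,135),(505,300)): print("plinth sc",onz("scene",uv,.0 if uv[0]==440 else .1))
print("foot top",onz("top",(200,207),.03),"jar",onz("top",(154,129),.158),"spare",onz("top",(166,241),.3),onz("scene",(377,84),.3), onz("scene",(409,240),.158))
v=im[100:290,60:190]; cv2.imwrite("pics/c1.png",cv2.resize(v[:,:,::-1],None,fx=3.1,fy=3.1,interpolation=cv2.INTER_CUBIC))
E
```

```text
top blue [279.4553 177.9106] [272 172  15  14 123] [ 0.5958 -0.1389]
top blue [164.527  239.5541] [158 233  14  14 148] [0.408  0.2319]
top green [238.8161 192.6613] [228 182  22  22 310] [ 0.5513 -0.0063]
top green [224.3333 197.6944] [220 189  10  18  72] [0.5363 0.0406]
scene blue [377.687  89.013] [370  79  16  23 230] [-0.0161  0.2576]
scene blue [234.5051 210.1313] [227 203  16  15 198] [ 0.5928 -0.1365]
scene green [368.8253 143.0904] [362 135  15  17 166] [0.2832 0.212 ]
scene green [364.3333 157.7619] [360 156  10   4  21] [0.3504 0.196 ]
scene green [289.6927 201.3024] [278 191  24  22 410] [ 0.5442 -0.0013]
plinth [0.7799 0.3048 0.1   ]
plinth [0.3206 0.214  0.1   ]
plinth [0.7521 0.4695 0.1   ]
plinth [0.2849 0.3721 0.1   ]
plinth sc [0.7779 0.3474 0.    ]
plinth sc [0.3303 0.2177 0.1   ]
plinth sc [0.7949 0.4322 0.1   ]
foot top [0.5085 0.1191 0.03  ] jar [0.7293 0.2364 0.158 ] spare [0.3898 0.167  0.3   ] [0.4018 0.1691 0.3   ] [0.7211 0.2425 0.158 ]
```

View pics/c1.png

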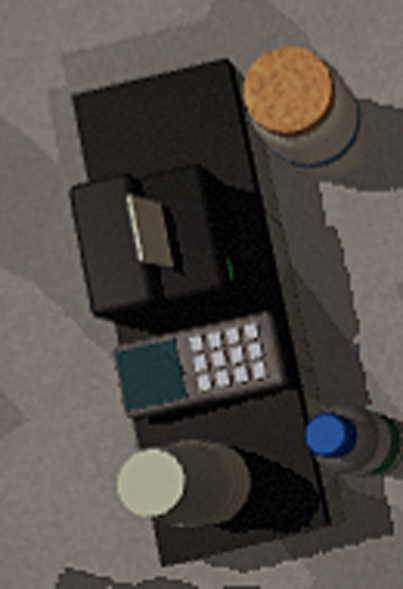

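```bash
cat >> h.py <<'E'
np.set_printoptions(precision=3,suppress=True)
th=np.arctan2(.1022,.462); n=np.array([-np.sin(th),np.cos(th),0]); t=np.array([-np.cos(th),-np.sin(th),0]); Z=np.array([0,0,1.])
M=np.array([.550,.2626,0])
G=.022   # TCP beyond the pad centre when closed on the cap
def P(x,y,z): return M+x*n+y*t+z*Z
def pose(cap,phi,nn=n,sg=1):
    "tool tilted phi: z down, leaning towards the plinth for phi>0"
    z=-np.cos(phi)*Z+np.sin(phi)*nn; y=sg*np.cross(nn,Z)*-1
    return cap+G*z, np.column_stack([np.cross(y,z),y,z])
u0=np.array([.320,-.947,0]); u0/=np.linalg.norm(u0)
cap0=np.array([.595,-.139,.03])
def arc(a,y=.01,gap=.004):
    return P(-.03*np.sin(a)-.28*np.cos(a)-gap,y,.03*np.cos(a)+.28*np.sin(a))
E
python3 - <<'E'
from h import *
for sg in(1,-1):
  for p0,p1 in((.7,-.7),(.5,-.5),(.3,-.3),(.7,-.3),(0,0)):
    L=[pose(cap0,p0,-u0,sg)]+[pose(arc(a),p0+(p1-p0)*a/1.5708,n,sg) for a in np.linspace(0,1.5708,7)]
    q=[inverse_kinematics(*l) for l in L]
    print(sg,p0,p1,[None if v is None else np.round(v,2).tolist() for v in q][::(3)], [v is not None for v in q])
E
```

```text
1 0.7 -0.7 [[-0.27, 1.28, 1.14, 1.53, -1.32, 1.87, -1.69], [-0.87, 0.93, 1.37, 1.81, -1.09, 1.47, -2.12], [-0.53, 0.31, -0.04, 1.71, 0.46, 1.32, 2.63]] [True, True, True, True, True, True, True, True]
1 0.5 -0.5 [[-0.43, 1.39, 1.36, 1.64, -1.44, 1.85, -1.65], [-0.91, 0.91, 1.37, 1.82, -1.05, 1.4, -2.16], [-0.5, 0.28, -0.01, 1.72, 0.34, 1.26, 2.73]] [True, True, True, True, True, True, True, True]
1 0.3 -0.3 [[-0.54, 1.32, 1.36, 1.73, -1.38, 1.62, -1.68], [-0.95, 0.9, 1.37, 1.83, -1.0, 1.34, -2.2], [-0.44, 0.26, -0.01, 1.72, 0.21, 1.21, 2.84]] [True, True, True, True, True, True, True, True]
1 0.7 -0.3 [[-0.27, 1.28, 1.14, 1.53, -1.32, 1.87, -1.69], [-0.79, 0.98, 1.37, 1.78, -1.19, 1.61, -2.05], [0.53, 0.54, -1.24, 1.68, 0.64, 1.38, 2.52]] [True, True, True, True, True, True, True, True]
1 0 0 [[-0.73, 1.25, 1.36, 1.87, -1.31, 1.28, -1.75], [-1.01, 0.88, 1.37, 1.85, -0.92, 1.25, -2.27], [0.6, 0.53, -1.24, 1.69, 0.52, 1.3, 2.62]] [True, True, True, True, True, True, True, True]
-1 0.7 -0.7 [[-0.06, 1.0, 0.69, 1.52, -0.98, 1.57, 1.3], [-0.49, 0.49, 0.67, 1.79, -0.58, 1.12, 0.65], [-1.0,
[... 177 characters left out ...]
 1.07, 0.59], [-0.93, 0.3, 0.51, 1.74, 0.19, 1.22, -0.29]] [True, True, True, True, True, True, True, True]
-1 0.3 -0.3 [[-0.27, 0.84, 0.77, 1.72, -0.87, 1.17, 1.21], [-0.54, 0.45, 0.64, 1.81, -0.43, 1.03, 0.51], [-0.86, 0.27, 0.5, 1.74, 0.07, 1.19, -0.19]] [True, True, True, True, True, True, True, True]
-1 0.7 -0.3 [[-0.06, 1.0, 0.69, 1.52, -0.98, 1.57, 1.3], [-0.44, 0.54, 0.69, 1.77, -0.72, 1.22, 0.77], [-0.83, 0.26, 0.49, 1.75, 0.01, 1.18, -0.13]] [True, True, True, True, True, True, True, True]
-1 0 0 [[-0.32, 0.68, 0.61, 1.85, -0.53, 0.78, 0.91], [-0.57, 0.43, 0.61, 1.83, -0.29, 0.97, 0.38], [-0.76, 0.25, 0.49, 1.75, -0.13, 1.17, -0.01]] [True, True, True, True, True, True, True, True]
```

Run:
```python
from h import *
p,R=pose(cap0,.6,-u0,-1)
q=get_tool_pos(); move_linear([q[0],q[1],.40],.3)
goto(p-.30*R[:,2]+[0,0,.05],R)
print(get_tool_pos(),get_time())
move_linear(p-.08*R[:,2],.2)
cv2.imwrite("pics/g1.png",np.hstack([get_image("scene")[100:300,130:330],get_image("top")[90:290,180:380]])[:,:,::-1])
print(get_tool_pos(),get_joints(),get_ft_force(),get_time())
```

```text
[ 0.646 -0.286  0.31 ] 4.175
[ 0.606 -0.171  0.079] [ 0.142  0.814  0.423  1.464 -0.692  1.468  1.113] [-0.713  0.817  0.799] 5.7417
```

View pics/g1.png

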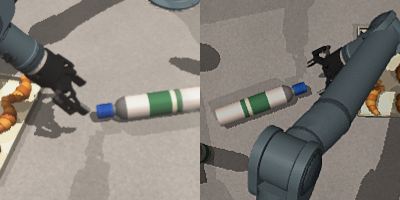

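The open gripper is tilted behind the cap (cap at (105,111) in the left half, (300,89) in the right half), in line with the axis and clear of the tray. Now I'll grasp it.

Run:
```python
from h import *
p,R=pose(cap0,.6,-u0,-1)
move_linear(p,.08); print(get_ft_force())
clamp(); print(get_opening(),get_grip_force(),get_ft_force(),get_time())
# lateral + yaw, staying 30 mm short of the face
p2,R2=pose(P(-.28-.035,.01,.03),.6,n,-1)
move_linear(p2,.06,R2)
print(get_tool_pos()-p2,get_opening(),get_ft_force(),get_time())
a,b=get_image("scene"),get_image("top")
cv2.imwrite("pics/g2.png",np.hstack([a[70:320,200:450],b[90:340,120:370]])[:,:,::-1])
```

```text
[ 0.078 -0.076 -0.654]
0.4017288334055834 59.53620493412018 [-0.778 -0.344  1.943] 7.4083
[-0.    -0.004  0.   ] 0.4029879302892155 [-1.241 -6.189  3.998] 9.1167
```

View pics/g2.png

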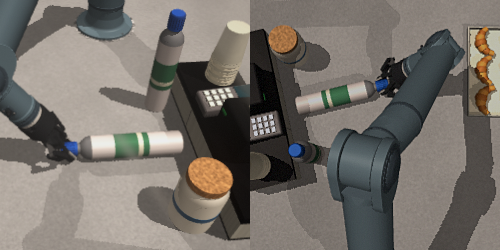

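The cylinder is gripped by the cap, square to the face, with its foot a few cm short of the plinth (foot at (297,104) in the right half). I'll push it on until the force shows contact.

Run:
```python
from h import *
for x in np.arange(-.03,.012,.004):
    p,R=pose(P(-.28+x,.01,.03),.6,n,-1)
    move_linear(p,.04,R); sleep(.1)
    f=get_ft_force(); d=get_tool_pos()
    print(round(x,3),"actual",round((d-p)@n+x,4),"Fn",round(f@n,1),"Ft",round(f@t,1),round(f[2],1))
    if f@n<-14: break
print(get_time())
a,b=get_image("scene"),get_image("top")
cv2.imwrite("pics/g3.png",np.hstack([a[70:320,200:450],b[90:340,120:370]])[:,:,::-1])
```

```text
-0.03 actual -0.0337 Fn -5.7 Ft 1.2 3.7
-0.026 actual -0.0299 Fn -6.0 Ft 1.3 3.2
-0.022 actual -0.0258 Fn -4.4 Ft 0.1 3.4
-0.018 actual -0.0218 Fn -5.9 Ft 0.4 3.1
-0.014 actual -0.0178 Fn -4.7 Ft 0.6 3.2
-0.01 actual -0.0138 Fn -5.3 Ft 0.7 2.2
-0.006 actual -0.0098 Fn -5.5 Ft 0.6 2.6
-0.002 actual -0.0057 Fn -4.7 Ft 0.4 2.0
0.002 actual -0.0018 Fn -6.0 Ft 0.7 2.4
0.006 actual 0.0018 Fn -6.4 Ft 0.1 3.4
0.01 actual 0.0017 Fn -11.9 Ft -0.2 4.5
13.0917
```

View pics/g3.png

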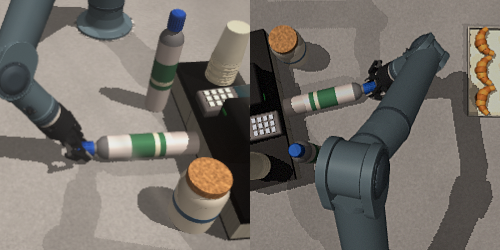

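Run:
```python
from h import *
for k in range(1,9):
    a=k*np.radians(6)
    p,R=pose(arc(a,gap=-.003+.006*a/1.5708),.6-1.2*a/1.5708,n,-1)
    move_linear(p,.06,R)
    f=get_ft_force(); print(6*k,"err",np.array([(get_tool_pos()-p)@v for v in(n,t,Z)]),"F",np.array([f@v for v in(n,t,Z)]),round(get_opening(),3))
    if np.linalg.norm(f)>35: break
print(get_time())
a,b=get_image("scene"),get_image("top")
cv2.imwrite("pics/g4.png",np.hstack([a[30:330,180:480],b[60:360,80:380]])[:,:,::-1])
```

```text
6 err [-0. -0. -0.] F [-2.881 -3.266 -4.062] 0.405
12 err [0.    0.001 0.   ] F [-3.752  0.109 -4.971] 0.402
18 err [0.001 0.    0.   ] F [-1.883  0.055 -3.867] 0.404
24 err [ 0.001  0.    -0.   ] F [-0.666 -0.239 -4.167] 0.406
30 err [ 0.001  0.001 -0.001] F [ 0.48   0.512 -5.631] 0.406
36 err [-0.     0.001 -0.001] F [ 1.049  0.157 -7.067] 0.404
42 err [-0.  0. -0.] F [ 0.304  0.292 -6.607] 0.402
48 err [-0.  0. -0.] F [ 0.99   0.035 -7.365] 0.405
17.9083
```

View pics/g4.png

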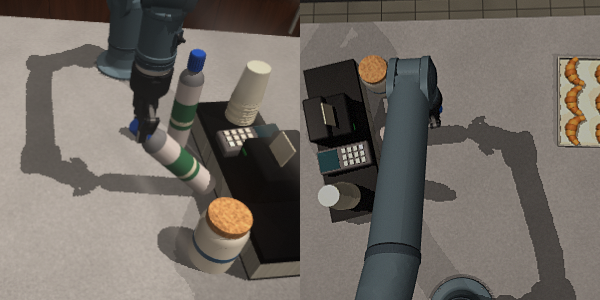

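Cylinder is at roughly 45°, foot near (207,190) in the left half. The vertical force is high, so I'll check the foot height before going on.

Run:
```python
from h import *
im=get_image("scene")
c=get_tool_pos()-G*get_tool_rot()[:,2]
def loc(uv):
    o,d=ray("scene",uv); s=((P(0,.01,0)-o)@t)/(d@t); w=o+d*s-M; return np.array([w@n,w@t,w[2]])
w=c-M; C=np.array([w@n,w@t,w[2]]); print("cap",C)
for b,s in blobs(im,(60,80,30),(88,255,255),40):
    L=loc(b); d=L-C; print(b,s,L,"dist",np.hypot(d[0],d[2]),"elev",np.degrees(np.arctan2(-d[2],d[0])))
L=loc((386,218)); d=L-C; print("foot",L,np.hypot(d[0],d[2]),np.degrees(np.arctan2(-d[2],d[0])))
cv2.imwrite("pics/g5.png",cv2.resize(im[120:260,290:430],None,fx=4,fy=4,interpolation=cv2.INTER_CUBIC)[:,:,::-1])
```

```text
cap [-0.211  0.01   0.228]
[366.92 142.85] [357 135  20  17 226] [-0.117  0.01   0.262] dist 0.1005338977372083 elev -20.138706694377028
[363.621 191.587] [353 178  20  26 298] [-0.093  0.01   0.112] dist 0.16575846635294567 elev 44.52049364157894
[374.884 201.093] [369 192  10  17  43] [-0.057  0.01   0.074] dist 0.21746718807067286 elev 44.99834654802101
foot [-0.012  0.01   0.003] 0.300542788442035 48.45085699421716
```

View pics/g5.png

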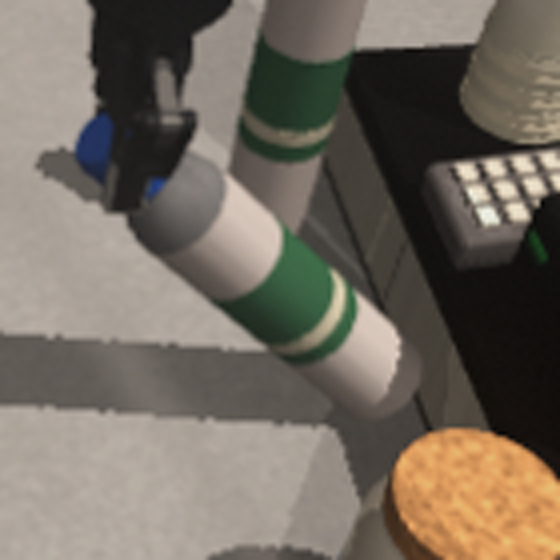

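Run:
```python
from h import *
a=np.radians(48); gap=-.003+.006*a/1.5708; phi=.6-1.2*a/1.5708
for f in(-.7,-.8,-.9,-1.0): print(f,inverse_kinematics(*pose(arc(1.5708,gap=.003),f,n,-1)))
for k in range(6):
    f=get_ft_force(); print(round(phi,3),np.array([f@v for v in(n,t,Z)]))
    if f[2]>-3.5: break
    phi-=.03; p,R=pose(arc(a,gap=gap),phi,n,-1); move_linear(p,.03,R); sleep(.15)
print(phi,get_time())
```

```text
-0.7 [-1.267  0.51   0.689  1.649  0.332  1.381 -0.494]
-0.8 [-1.288  0.555  0.69   1.639  0.386  1.418 -0.528]
-0.9 [-1.305  0.602  0.689  1.628  0.437  1.456 -0.559]
-1.0 [-1.318  0.651  0.688  1.619  0.486  1.494 -0.586]
-0.04 [ 0.696  0.257 -6.236]
-0.07 [-2.344  0.796  1.499]
-0.0699985034051018 18.4583
```

Run:
```python
from h import *
phi=-.07; s=np.radians(4)
for k in range(1,11):
    a=np.radians(48)+k*s; gap=-.003+.006*a/1.5708
    phi-=s
    for j in range(5):
        p,R=pose(arc(a,gap=gap),phi,n,-1); move_linear(p,.05 if j==0 else .02,R)
        f=get_ft_force()
        if f[2]>-4.5: break
        phi-=.01
    print(round(np.degrees(a)),j,round(phi,3),"F",np.array([f@v for v in(n,t,Z)]),"M",get_moment())
    if np.linalg.norm(f)>35: break
print(get_time())
a,b=get_image("scene"),get_image("top")
cv2.imwrite("pics/g6.png",np.hstack([a[30:330,200:500],b[60:360,80:380]])[:,:,::-1])
```

```text
52 0 -0.14 F [-1.742  0.198  0.01 ] M [-0.186  0.222  0.082]
56 0 -0.21 F [-0.337  0.407 -1.862] M [0.663 0.137 0.001]
60 0 -0.279 F [ 1.132 -0.631 -1.52 ] M [1.082 0.232 0.012]
64 0 -0.349 F [ 0.216  0.365 -0.414] M [0.967 0.444 0.034]
68 0 -0.419 F [0.965 1.342 0.997] M [0.915 0.57  0.006]
72 0 -0.489 F [1.689 1.177 2.752] M [0.923 0.726 0.04 ]
76 0 -0.559 F [0.646 1.261 4.601] M [ 0.224  0.489 -0.015]
80 0 -0.629 F [1.164 1.698 7.71 ] M [-0.217  0.608 -0.102]
84 0 -0.698 F [ 0.866  1.257 10.664] M [-0.495  0.672 -0.15 ]
88 0 -0.768 F [ 1.762  1.648 12.203] M [-0.677  0.699 -0.194]
23.3417
```

View pics/g6.png

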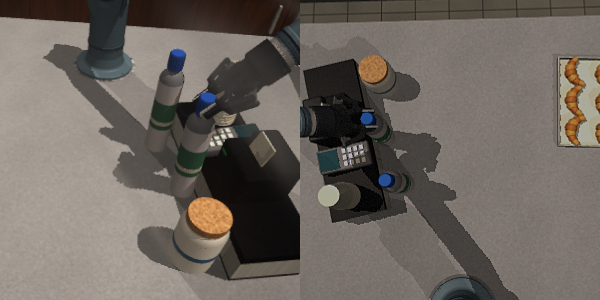

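The cylinder stands nearly upright in front of the plinth (cap at (207,98) left, (368,118) right), and the spare and jar look untouched. Next: the last 2°, ease the load, release, retreat.

Run:
```python
from h import *
c=arc(1.5708,gap=.004)
for dz in(0,.001,.002,.003,.004):
    p,R=pose(c+dz*Z,-.803,n,-1); move_linear(p,.03,R); sleep(.1)
    f=get_ft_force(); print(dz,np.array([f@v for v in(n,t,Z)]))
    if f[2]<5: break
a,b=get_image("scene"),get_image("top")
for nm,im in(("scene",a),("top",b)):
    for q,s in blobs(im,(105,120,60),(130,255,255)): print(nm,q,s[4])
cv2.imwrite("pics/g7.png",np.hstack([cv2.resize(a[60:260,330:480],None,fx=2.6,fy=2.6),cv2.resize(b[120:320,100:250],None,fx=2.6,fy=2.6)])[:,:,::-1])
print(get_time())
```

```text
0 [ 2.233  2.521 13.096]
0.001 [1.986 1.567 9.89 ]
0.002 [0.946 0.765 6.848]
0.003 [1.99  1.042 4.48 ]
scene [377.588  89.004] 233
scene [411.047 128.088] 171
top [143.237 179.   ] 135
top [164.497 239.591] 149
25.1083
```

View pics/g7.png

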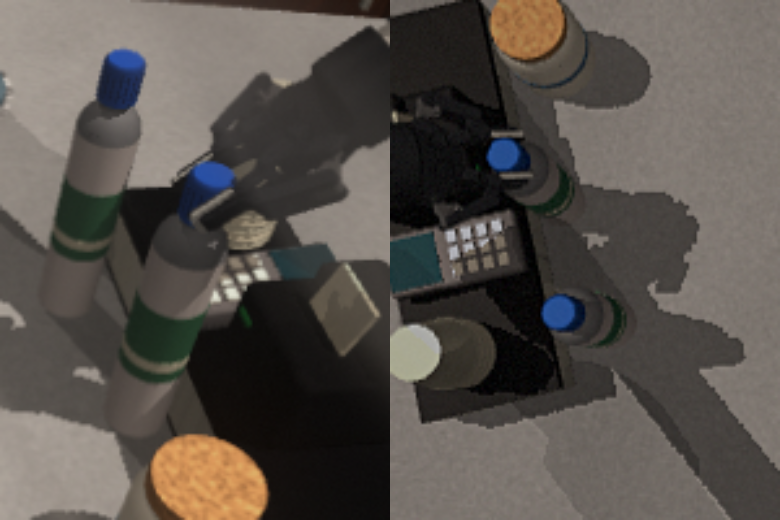

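The cylinder is upright with its foot down, and the spare's pixels are unchanged. Releasing now.

Run:
```python
from h import *
gripper_open(); sleep(.3); print(get_opening(),get_ft_force())
R=get_tool_rot(); move_linear(get_tool_pos()-.12*R[:,2],.1); sleep(.5)
a,b=get_image("scene"),get_image("top")
for q,s in blobs(a,(105,120,60),(130,255,255)): print("s",q,s[4])
for q,s in blobs(b,(105,120,60),(130,255,255)):
    w=onz("top",q,.3)-M; print("t",q,s[4],"plinth xy",w@n,w@t)
print(get_time())
cv2.imwrite("pics/g8.png",np.hstack([cv2.resize(a[60:260,330:480],None,fx=2.6,fy=2.6),cv2.resize(b[120:320,100:250],None,fx=2.6,fy=2.6)])[:,:,::-1])
```

```text
1.001314028108811 [ 0.408 -0.382  0.678]
s [377.734  88.921] 229
s [414.82  132.943] 283
t [140.059 179.985] 135 plinth xy -0.02706800527645004 0.009469590976790714
t [164.497 239.591] 149 plinth xy -0.05587282902124905 0.17276228677238895
27.9083
```

View pics/g8.png

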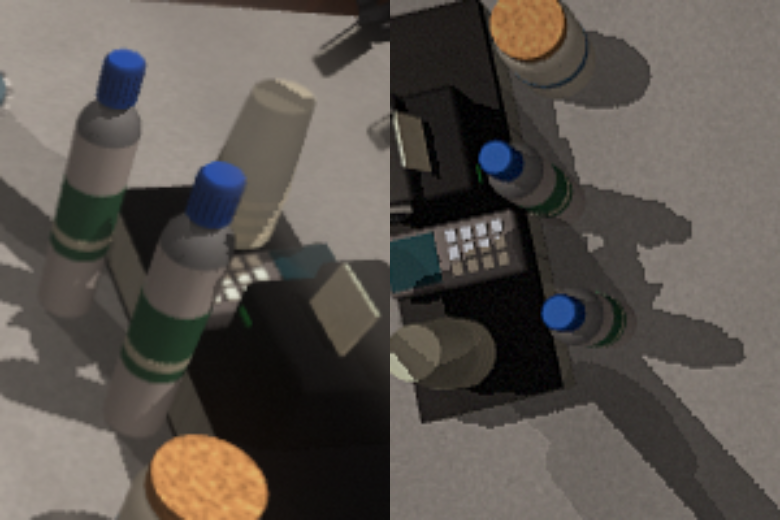

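The cylinder stands free in front of the plinth (cap at (218,195) left, (500,158) right). I'll check uprightness by projection, then hand in if it agrees.

Run:
```python
from h import *
def proj(nm,X):
    p=camera_params(nm); f=192/np.tan(np.radians(p["fovy"])/2)
    K=np.array([[f,0,p["cx"]],[0,f,p["cy"]],[0,0,1]])
    return cv2.projectPoints(np.array([X]),cv2.Rodrigues(np.array(p["R"]))[0],np.array(p["t"]),K,np.array([p["k1"],0,0,0]))[0].ravel()
im={k:get_image(k) for k in("scene","top")}
def tri(pix):
    A=np.zeros((3,3));b=np.zeros(3)
    for k,uv in pix.items():
        o,d=ray(k,uv); d/=np.linalg.norm(d); Q=np.eye(3)-np.outer(d,d); A+=Q;b+=Q@o
    w=np.linalg.solve(A,b); return np.array([(w-M)@n,(w-M)@t,w[2]])
B={k:[q for q,s in blobs(im[k],(105,120,60),(130,255,255),80)] for k in im}
print("spare",tri({"scene":B["scene"][0],"top":B["top"][1]}),"ours",tri({"scene":B["scene"][1],"top":B["top"][0]}))
for q,s in blobs(im["scene"],(60,80,30),(88,255,255),40): print("green",q,s[4])
for x in(-.025,-.03,-.035): print(x,"band",proj("scene",P(x,.01,.114)),"cap",proj("scene",P(x,.01,.28)),"top",proj("top",P(x,.01,.28)))
```

```text
spare [-0.052  0.171  0.283] ours [-0.024  0.006  0.286]
green [368.151 142.693] 166
green [394.232 188.425] 379
-0.025 band [392.018 189.211] cap [412.878 133.983] top [141.528 181.865]
-0.03 band [389.951 189.333] cap [410.49  134.098] top [143.414 181.403]
-0.035 band [387.882 189.455] cap [408.1   134.213] top [145.299 180.941]
```

```bash
python3 -c "
from workcell import *
print(close_job(),get_time())"
```

```text
the job is handed in; nothing more can be done
the job is handed in; nothing more can be done
```

The job is handed in (verdict not shown): the cylinder stands on its own close in front of the plinth, upright to about 0.01 rad by camera, and the spare, jar and tray look undisturbed, but its foot came about 9 mm off the counter near 45° before I pressed it back down (the limit is about 20 mm).

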